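Extend the jug brush and hold it ready

ROBOT

A 6-joint arm with a two-finger parallel gripper is mounted at the origin on the work surface. World frame = base frame: x ahead of the robot, y to its left, z up, the work surface at z = 0. Lengths are in m, angles in rad, forces in N, time in s.
With the tool pointing down it reaches from about 0.3 to 0.775 m from the base axis. Payload 14.6 kg.
Tool frame: the origin (TCP) lies between the finger pads; the fingertips stand 14 mm ahead of it and the grasp point (between the pads) lies 5 mm behind it (env.nose_length is the z of the fingertips in the tool frame, in m); z points along the fingers, y is the direction in which the jaws open and shut (so a half turn about z gives the same grasp; the last joint's range is limited). The gripper opens to 94 mm and grips with 3 to 60 N. Pads are 16 mm wide; open, the fingers measure 119 mm over their backs; the gripper's body (75 mm by 177 mm) begins 78 mm behind the grasp point.
Start: joints at [-1.184, 0.3, 1.521, -0, 1.321, -0.067], TCP at [0.241, -0.494, 0.219] pointing down, gripper open.
Joint ranges: [-3.03, 3.03], [-0.79, 2.21], [0.23, 2.52], [-1.04, 4.18], [0, 3.07], [-2.55, 2.55]. Speed limits (rad/s): [2.22, 2.22, 2.57, 3.14, 3.14, 3.14].

INTERFACE

Orientations are given as a unit quaternion [w, x, y, z].
In Python, from station import get_obs, optics, job, env gives the robot as it stands.
- The arm moves only by the shell command python3 -m crank 'ROWS' [OPENING] [FORCE]. ROWS is JSON, a list of rows, each an object with "delta_pos": the shift along the tool's x, y, z in cm, a list of three; "turn": the turn, a rotation vector about the tool's x, y, z in rad, a list of three. In form: [{"delta_pos": [x, y, z], "turn": [wx, wy, wz]}, ...]. A call has exactly 10 rows; each row is the pose to reach, as a shift and turn from the pose commanded when the call began, along the tool's axes at that moment; what a row does not reach only later rows make up. A row lasts 1/12 s, in which the tool goes at most 41.7 mm and 7.16 degrees, less where a joint would pass 70% of its speed; a pose out of reach is approached as far as the arm can. A call with a gripper value outside its range is refused whole. OPENING is the finger opening in cm, from 0 to 9.4, set as the call begins (- or left out, the last holds). The fingers move at their own pace and stop on an object; FORCE is the grip in N (left out, the last holds). Time passes only in rows, so rows that repeat a pose let the fingers close, or fill a call up. It gives the time, the measured TCP pose, the force and the opening at its end, in the units of the state.
- get_obs(): the state, without advancing time (a new reading comes with each control period).
- optics.grab_frame(name): name is "side" or "top"; returns a dict with "frame" (480x640x3 uint8, red, green, blue), "range_z" (480x640 float32, m along the optical axis (not along the pixel's ray), 0 where there is no reading), "vertical_fov" (degrees; the focal length in pixels is half the picture's height over the tangent of half this angle, whatever the lens; pixels are square), "cx", "cy" (the principal point, pixels), "R" (3x3) and "t" (3): a world point X has camera coordinates R X + t. Camera axes: x right, y down, z forward; pixel columns grow to the right and rows downward; lengths in m; the calibration is good to about 2 mm. A picture is of the moment at which its call begins.
- job.close_job(): hands the job in, once; it reports no verdict.
Trained networks look in the newest picture that a camera, given by its name, has taken for a name from the list of things; names that differ only in an ending like _2 or _b are one class to them, and where a whole thing is asked for, a point or a joint stands for the part that bears it (a point fixed in the world has none). Each returns a list of dicts, best first, with "confidence" (0 to 1); they miss things now and then, are a little off and sometimes report something else, mostly with a low value. They report only what shows in the picture. A call takes as long as a camera call.
- optics.regions_of(camera, query): "mask" (480x640 bool, what is visible of it) and "point" ([column, row] in pixels, amid what is visible of it).
The state is a dict: "t": time; "joints": joint angles; "qd": joint speeds; "joint_torque": joint torques, N m; "tcp_pos": TCP position; "ee_rot": TCP orientation; "force": force on the tool from outside, world axes, zero at the start; "wrist_torque": the same for the moment, N m; "gripper_width": finger opening in m.
Only numpy, scipy, OpenCV 4.12 (cv2) and the standard library are available. Lean on these libraries where they do the work, as an engineer would, in place of code of your own. Each camera call takes 0.05 s, during which the arm holds its last target.

TASK

Push the blue stoneware brush rest square and flush into the corner of the drainer's two raised edges, so that it cannot slide when you pull. With the rest in its corner, squeeze in the orange button on the brush's grip and pull the grip out, past its first stop to the second, and let the button spring out again so that the handle is locked there. Then pick up the extended brush, lift it about 10 cm up out of the rest and finish while still holding it in the air, about level; the rest stays in its corner, and the caddies, the upturned jug, the utensil pot and the tongs are left alone.

Things in the scene. Friction and masses are not known exactly. Their poses are not given: they have to be found in the camera images.
- drainer: fixed steel drainer plate, 6 mm thick, 400 mm along -x, 235 mm along -y; raised edges along two sides, 12 mm wide, tops 18 mm above the worktop. Origin: inner corner of the two edges, worktop level. x points out through the end edge (inner face x = 0), the way the brush is pulled, to the robot's right; y out through the back edge (inner face y = 0), away from the robot
- rest: loose stoneware trough on the plate, 270 (x) by 88 mm (y), 0.6 kg, upright faces. Origin: underside centre; x towards the notched end where the grip sticks out, y to its back side. Walls 7 mm thick, 36 high; notched end wall 8 thick, 58 high. Home: centre 135 mm along -x, 44 along -y from the drainer's corner. Ribs with open-topped notches carry the brush, axis 52 mm up, play 1 mm sideways, 2 lengthwise
- rest_a (a point): lower back corner of the rest at its notched end (x +135, y +44, z 0 mm of the rest)
- rest_b (a point): lower back corner of the rest at its plain end (x -135, y +44, z 0 mm of the rest)
- brush_mouth (a point): on the brush axis at the face of the black collar (30 mm square, 20 long) of the white outer tube, just inside the notched end wall, whose outer face is 10 mm on; the collar bears on it when pulled. x along the axis, pulling way; y to the button's side; z up. Outer tube 20 mm square, 130 long, along -x to the head. Brush 0.16 kg; extended, its centre of mass is 30 mm along -x from here
- brush_head (a point): centre of the round bristle head (42 mm across, 80 long), on the axis, 206 mm along -x from brush_mouth
- grip_c (a point): on the axis of the grey grip, level with the button; moves with the handle; axes as brush_mouth. Grip 26 mm wide (y), 30 high, 110 long (from 34 mm along -x to 76 along +x of here). The orange button, 14 mm square, stands 5 mm proud of its +y side: pinching grip and button together (31 mm) squeezes it flush
- shank (a point): on the axis of the bare steel inner tube (14 mm square), 86 mm along -x from grip_c; moves with the handle. Hidden inside while shut; at the second stop it is the middle of the 104 mm of bare tube between end wall and grip, a good place to hold the extended brush
- handle (a joint): how far the handle is pulled out, m: 0 shut (the start), 0.050 first stop, 0.100 second stop and hard end. Slides with about 5 N. Locked at these three places while the button is out; between them the catch itself keeps the button partly in. With the button held in it slides past the first stop
- button (a joint): how far the button is pressed, m: 0 out (locks), over 0.003 unlocks, 0.005 flush. Sprung, 3 N to start, 7 N flush; let go at a stop (within 1 mm) it springs out by itself
- caddies: bystander: two stacked, clipped plastic caddies, grey below, red above, open front flaps; 156 (x) by 206 mm, flaps reach 130 mm along -x, 250 high; origin underside centre
- jug: bystander: clear glass jug standing upside down, 108 mm across and 165 mm high, handle reaching 94 mm out along its +y; origin at the centre of its underside
- pot: bystander: white ceramic utensil pot, 112 mm across, 145 mm high, with utensils up to 350 mm; origin at the centre of its underside
- tongs: bystander: stainless tongs lying flat, 255 mm long (x), 65 mm wide, 22 mm high; origin on the worktop near their middle

How it is judged:
By the outcome, as a careful person would: the job done as asked, in the order asked, and still so for the second after the job is handed in, while the arm keeps its last pose, push and grip.
It also fails if it takes over 70 s, if anything falls off the work surface, if the arm or the gripper's body presses on something with over 40 N, if the wrist force passes 120 N, or if a joint passes its speed limit or range.

## Working session

There is one attempt and no reset: what is moved stays moved. The work goes in short steps, Python scripts to look and compute and a shell command to move; the robot and the scene stay as the last step left them, time stands still between calls to the robot, and variables do not carry over. Pictures are saved under pics/ and viewed, and the job is handed in when it is done.

```bash
ls; mkdir -p pics
cat > h.py <<'E'
import numpy as np, cv2
from station import get_obs, optics, job, env
def grab(n):
    f=optics.grab_frame(n); f['f']=240/np.tan(np.radians(f['vertical_fov'])/2); return f
def save(f,name): cv2.imwrite('pics/'+name,cv2.cvtColor(f['frame'],cv2.COLOR_RGB2BGR))
def world(f,u,v,z=None):
    if z is None: z=f['range_z'][int(round(v)),int(round(u))]
    c=np.array([(u-f['cx'])/f['f']*z,(v-f['cy'])/f['f']*z,z]); return f['R'].T@(c-f['t'])
def cloud(f,mask=None):
    v,u=np.nonzero((f['range_z']>0)&(mask if mask is not None else True)); z=f['range_z'][v,u]
    c=np.stack([(u-f['cx'])/f['f']*z,(v-f['cy'])/f['f']*z,z],1); return (c-f['t'])@f['R'],u,v
def proj(f,X):
    c=f['R']@np.array(X)+f['t']; return f['f']*c[0]/c[2]+f['cx'],f['f']*c[1]/c[2]+f['cy']
E
python3 - <<'E'
from h import *
o=get_obs(); print(o)
for n in('side','top'):
    f=grab(n); save(f,n+'0.png'); print(n,f['vertical_fov'],f['R'],f['t'],-f['R'].T@f['t'])
    for q in('drainer','rest','brush_mouth','brush_head','grip_c','button','caddies','jug','pot','tongs'):
        for r in optics.regions_of(n,q)[:2]:
            P,u,v=cloud(f,r['mask']); print(q,round(r['confidence'],2),r['point'],r['mask'].sum(),np.round(np.percentile(P,[2,50,98],axis=0),3).tolist() if len(P) else '')
E
```

```text
pics
{'t': 0.0, 'joints': array([-1.18357363e+00,  3.00492042e-01,  1.52160467e+00, -8.86669395e-06,
        1.32071148e+00, -6.65871483e-02]), 'qd': array([ 0.00031419, -0.00160692,  0.00124606,  0.00167865,  0.00065546,
       -0.00012988]), 'joint_torque': array([-3.34359411e-04, -5.31805050e+01, -3.52737665e+01,  7.08302949e-02,
        2.43679667e-02, -9.89232581e-05]), 'tcp_pos': array([ 0.24101956, -0.49408903,  0.21886486]), 'ee_rot': array([-5.99289089e-04,  9.74366911e-01,  2.24963892e-01, -1.01258911e-04]), 'force': array([0.09338618, 0.34819777, 0.94761721]), 'wrist_torque': array([-0.02452572, -0.02180595, -0.00558901]), 'gripper_width': 0.09386766709318779}
side 44.25552682437768 [[-0.8958172  -0.44428638  0.01100749]
 [-0.35803511  0.70679195 -0.61012786]
 [ 0.26329149 -0.5505041  -0.7922265 ]] [0.46635358 0.32616141 1.13519831] [0.23565674 0.6015976  1.09320097]
drainer 0.78 [310.5, 404.8] 16596 [[0.338, -0.001, 0.001], [0.431, 0.205, 0.006], [0.582, 0.392, 0.02]]
drainer 0.69 [318.8, 300.7] 779 [[0.484, -0.05, 0.0], [0.5, 0.013, 0.071], [0.52, 0.068, 0.076]]
rest 0.9
[... 1875 characters left out ...]
264.4, 272.8] 550 [[0.486, -0.051, 0.042], [0.501, 0.006, 0.07], [0.519, 0.066, 0.075]]
grip_c 0.52 [276.0, 168.3] 310 [[0.719, -0.134, 0.0], [0.759, -0.021, 0.015], [0.779, 0.109, 0.022]]
caddies 0.79 [521.9, 305.5] 13166 [[0.335, -0.671, 0.013], [0.451, -0.541, 0.247], [0.562, -0.451, 0.251]]
jug 0.75 [431.3, 221.4] 2295 [[0.583, -0.424, 0.005], [0.633, -0.372, 0.161], [0.715, -0.335, 0.166]]
jug 0.39 [204.3, 283.2] 1784 [[0.445, -0.044, 0.013], [0.482, 0.156, 0.069], [0.515, 0.308, 0.077]]
pot 0.94 [383.6, 165.0] 3333 [[0.683, -0.346, -0.003], [0.749, -0.269, 0.139], [0.831, -0.212, 0.339]]
tongs 0.7 [249.5, 166.6] 290 [[0.717, -0.134, -0.002], [0.758, 0.062, 0.015], [0.78, 0.111, 0.022]]
```

View pics/top0.png

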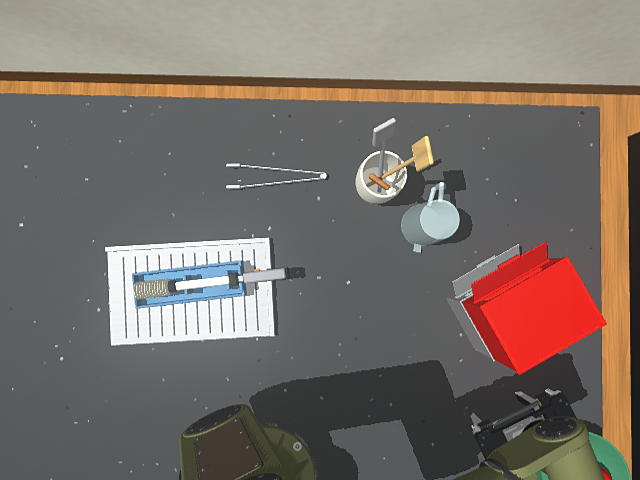

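View pics/side0.png

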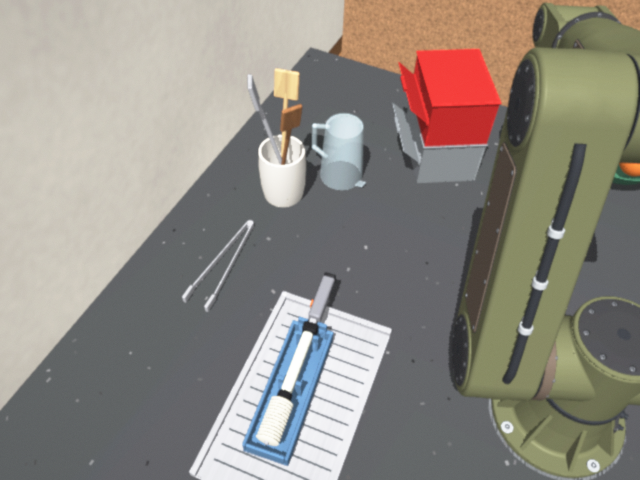

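```bash
cat > fit.py <<'E'
from h import *
import sys
def crop(f,lo,hi,s,name):
    im=cv2.cvtColor(f['frame'],cv2.COLOR_RGB2BGR)
    us,vs=zip(*[proj(f,p) for p in [(a,b,0.03) for a in(lo[0],hi[0]) for b in (lo[1],hi[1])]])
    u0,u1,v0,v1=[int(x) for x in(max(min(us),0),min(max(us),640),max(min(vs),0),min(max(vs),480))]
    c=im[v0:v1,u0:u1]; s=min(s,800/c.shape[1],600/c.shape[0]); cv2.imwrite('pics/'+name,cv2.resize(c,None,fx=s,fy=s,interpolation=cv2.INTER_CUBIC)); print(name,'u0,v0',u0,v0,'scale',s)
if __name__=='__main__':
  for n in('top','side'):
    f=grab(n); P,u,v=cloud(f); C=f['frame'][v,u].astype(int)
    A=(P[:,0]>.3)&(P[:,0]<.62)&(P[:,1]>-.06)&(P[:,1]<.43)
    P=P[A];C=C[A]
    grey=(C.max(1)-C.min(1)<25)&(C.min(1)>140)
    # raised edge pts
    e=grey&(P[:,2]>.0145)&(P[:,2]<.022); 
    r=cv2.minAreaRect(P[grey&(P[:,2]>.003)&(P[:,2]<.024)][:,:2].astype(np.float32)*1000); print(n,'drainer rect mm',r); print(cv2.boxPoints(r).round(1).tolist())
    b=(C[:,2]-C[:,0]>45)&(P[:,2]>.008)&(P[:,2]<.075)
    r=cv2.minAreaRect(P[b&(P[:,2]>.034)&(P[:,2]<.046)][:,:2].astype(np.float32)*1000); print('rest rim',r); print(cv2.boxPoints(r).round(1).tolist())
    g=b&(P[:,2]>.05); print('notch wall',np.percentile(P[g],[1,50,99],axis=0).round(4).tolist())
    print('edge z pts', e.sum(), np.percentile(P[e],[2,50,98],axis=0).round(4).tolist())
    crop(f,(.3,-.08,0),(.62,.43,0),4,n+'_crop%s.png'%(sys.argv[1] if len(sys.argv)>1 else ''))
E
python3 fit.py a
```

```text
top drainer rect mm ((467.7770690917969, 197.04733276367188), (270.4271240234375, 414.4029541015625), 4.443233489990234)
[[316.8999938964844, 393.20001220703125], [349.0, -20.0], [618.5999755859375, 0.8999999761581421], [586.5, 414.1000061035156]]
rest rim ((474.24969482421875, 195.2960205078125), (87.04764556884766, 269.64947509765625), 7.8731279373168945)
[[412.70001220703125, 322.8999938964844], [449.6000061035156, 55.79999923706055], [535.7999877929688, 67.69999694824219], [498.8999938964844, 334.79998779296875]]
notch wall [[0.4538, 0.0588, 0.0546], [0.4892, 0.0955, 0.0623], [0.5211, 0.2644, 0.0664]]
edge z pts 871 [[0.3632, -0.0115, 0.0146], [0.5671, 0.1062, 0.0167], [0.5897, 0.396, 0.0207]]
top_cropa.png u0,v0 90 223 scale 3.7914691943127963
side drainer rect mm ((460.8998107910156, 191.69235229492188), (266.1635437011719, 419.2092590332031), 6.611439228057861)
[[304.6000061035156, 384.6000061035156], [352.79998779296875, -31.799999237060547], [617.2000122070312, -1.2000000476837158], [569.0, 415.20001220703125]]
rest rim ((475.9335021972656, 196.4705810546875), (88.81150817871094, 273.1354675292969), 7.882162094116211)
[[413.20001220703125, 325.70001220703125], [450.70001220703125, 55.099998474121094], [538.5999755859375, 67.30000305175781], [501.20001220703125, 337.79998779296875]]
notch wall [[0.4532, 0.0613, 0.0503], [0.4793, 0.0975, 0.062], [0.5214, 0.2133, 0.0682]]
edge z pts 1603 [[0.3635, -0.0097, 0.0147], [0.5672, 0.1644, 0.0177], [0.5909, 0.4051, 0.0215]]
side_cropa.png u0,v0 155 255 scale 2.6666666666666665
```

View pics/top_cropa.png

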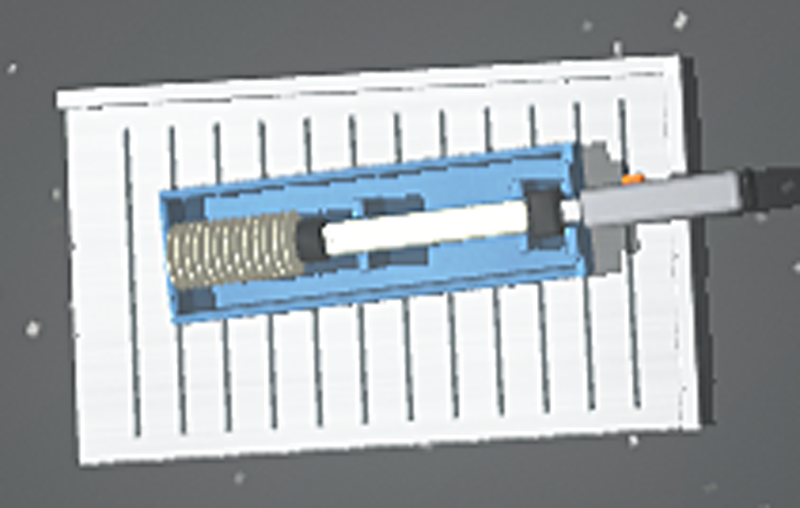

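```bash
cat > dr.py <<'E'
from h import *
from scipy.optimize import minimize
# fit drainer frame (angle, corner) : raised edge points 
Q={}
for n in('top','side'):
    f=grab(n); P,u,v=cloud(f); 
    A=(P[:,0]>.3)&(P[:,0]<.63)&(P[:,1]>-.03)&(P[:,1]<.43)
    P=P[A]; C=f['frame'][v,u].astype(int)[A]
    grey=(C.max(1)-C.min(1)<30)&(C.min(1)>120)
    d=P[grey&(P[:,2]>-.006)&(P[:,2]<.026)]
    Q[n]=d
    # outer back edge: for slices in y, max x ; end: for slices in x, min y ; near edge/left
    def rob(lx,ly):
        w=np.ones(len(lx),bool)
        for _ in range(6):
            p=np.polyfit(lx[w],ly[w],1); r=ly-np.polyval(p,lx); w=abs(r)<max(.0012,1.0*np.median(abs(r))*1.5)
        return p,w.sum()
    ys=np.arange(.02,.37,.008); bx=np.array([np.percentile(d[abs(d[:,1]-y)<.004][:,0],99) for y in ys])
    nx=np.array([np.percentile(d[abs(d[:,1]-y)<.004][:,0],1) for y in ys])
    xs=np.arange(.36,.56,.008); ex=np.array([np.percentile(d[abs(d[:,0]-x)<.004][:,1],1) for x in xs])
    fx=np.array([np.percentile(d[abs(d[:,0]-x)<.004][:,1],99) for x in xs])
    for nm,a,b in(('back',ys,bx),('near',ys,nx),('end',xs,ex),('left',xs,fx)):
        p,k=rob(a,b); print(n,nm,'angle deg',np.degrees(np.arctan(p[0])).round(2),'icpt',p.round(4),'inl',k,len(a))
E
python3 dr.py
```

```text
top back angle deg -4.59 icpt [-0.0802  0.5942] inl 35 44
top near angle deg -4.6 icpt [-0.0805  0.3476] inl 29 44
top end angle deg 4.4 icpt [ 0.0769 -0.0404] inl 20 26
top left angle deg 4.67 icpt [0.0816 0.3638] inl 18 26
side back angle deg -3.66 icpt [-0.0639  0.5956] inl 32 44
side near angle deg -4.44 icpt [-0.0776  0.3494] inl 35 44
side end angle deg 5.0 icpt [ 0.0875 -0.0444] inl 14 26
side left angle deg 27.26 icpt [0.5152 0.1333] inl 21 26
```

View pics/side_cropa.png

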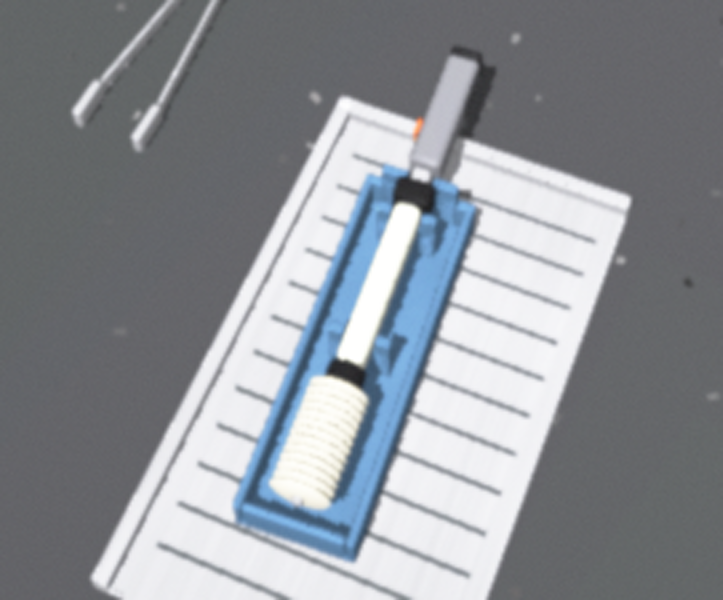

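```bash
cat > dr2.py <<'E'
from h import *
def rayz(f,u,v,z):
    d=f['R'].T@np.stack([(u-f['cx'])/f['f'],(v-f['cy'])/f['f'],np.ones_like(u)]); o=-f['R'].T@f['t']
    s=(z-o[2])/d[2]; return (o[:,None]+d*s).T
for n in('top','side'):
    f=grab(n); I=f['frame'].astype(int); V=I.min(2)
    P,u,v=cloud(f); ok=np.zeros((480,640),bool); A=(P[:,0]>.3)&(P[:,0]<.63)&(P[:,1]>-.03)&(P[:,1]<.45)&(P[:,2]<.08); ok[v[A],u[A]]=1
    m=(ok&(I.max(2)>125)).astype(np.uint8)
    cs,_=cv2.findContours(m,cv2.RETR_EXTERNAL,cv2.CHAIN_APPROX_NONE); c=max(cs,key=cv2.contourArea)[:,0].astype(float)
    for nm,z in(('back',.018),('near',.006),('end',.018),('left',.006)):
        W=rayz(f,c[:,0],c[:,1],z)[:,:2]
        ang=np.radians(4.55)
        xd=np.array([-np.sin(ang),-np.cos(ang)]); yd=np.array([np.cos(ang),-np.sin(ang)])
        a=W@xd;b=W@yd
        key={'back':b,'near':-b,'end':a,'left':-a}[nm]; oth={'back':a,'near':a,'end':b,'left':b}[nm]
        top=np.percentile(key,98.5); w=(key>np.max(key)-.012)
        lo,hi=oth.min(),oth.max(); w&=(oth>lo+.05)&(oth<hi-.05)
        for _ in range(5):
            p=np.polyfit(oth[w],key[w],1); r=key-np.polyval(p,oth); w=(abs(r)<.002)&(oth>lo+.04)&(oth<hi-.04)
        print(n,nm,w.sum(),'dev deg',np.degrees(np.arctan(p[0])).round(2),'pos',np.polyval(p,oth[w].mean()).round(4))
E
python3 dr2.py
```

```text
top back 18 dev deg 4.32 pos 0.588
top near 146 dev deg -8.99 pos -0.3135
top end 27 dev deg 0.67 pos -0.0156
top left 77 dev deg 9.09 pos 0.4368
side back 160 dev deg 9.03 pos 0.5641
side near 146 dev deg -8.82 pos -0.3228
side end 10 dev deg -9.15 pos 0.0186
side left 9 dev deg 7.97 pos 0.4532
```

```bash
sed -i 's/xd=np.array(.*/xd=np.array([np.sin(ang),-np.cos(ang)]); yd=np.array([np.cos(ang),np.sin(ang)])/' dr2.py; python3 dr2.py
```

```text
top back 139 dev deg -0.05 pos 0.5924
top near 142 dev deg 0.1 pos -0.3467
top end 2 dev deg 3.19 pos 0.0631
top left 71 dev deg -0.23 pos 0.3645
side back 161 dev deg -0.07 pos 0.5961
side near 149 dev deg 0.05 pos -0.3476
side end 11 dev deg 7.7 pos 0.1031
side left 114 dev deg 22.01 pos 0.3266
```

```bash
cat > go.py <<'E'
# usage: go.py x y z(mm, drainer frame; z world TCP) yawdeg(tool y axis relative to xd: 0 => jaws along xd)
from h import *
import sys
from scipy.spatial.transform import Rotation as Ro
a=np.radians(4.5); xd=np.array([np.sin(a),-np.cos(a),0]); yd=np.array([np.cos(a),np.sin(a),0]); D=np.array([.583,.0103,0])
def st():
    o=get_obs(); q=o['ee_rot']; R=Ro.from_quat([q[1],q[2],q[3],q[0]]); return o,R
def todr(P): P=np.asarray(P)-D; return np.stack([P@xd,P@yd,P[...,2]],-1)
def fromdr(p): return D+p[0]*xd+p[1]*yd+np.array([0,0,p[2]])
if __name__=='__main__':
    o,R=st(); p=todr(o['tcp_pos']); F=o['force']; print('t %.2f'%o['t'],'dr mm',(p*1000).round(1),'F dr',[round(float(F@k),1) for k in(xd,yd)],round(float(F[2]),1),'w',round(o['gripper_width']*1000,1),'j',o['joints'].round(2))
    if len(sys.argv)>4:
        x,y,z,w=map(float,sys.argv[1:]); T=fromdr(np.array([x,y,z])/1000)
        ty=xd*np.cos(np.radians(w))+yd*np.sin(np.radians(w)); tz=np.array([0,0,-1]); tx=np.cross(ty,tz)
        Rt=Ro.from_matrix(np.stack([tx,ty,tz],1)); print('delta cm',(R.inv().apply(T-o['tcp_pos'])*100).round(2),'turn',(R.inv()*Rt).as_rotvec().round(4))
E
python3 go.py -190 -170 219 0
```

```text
t 1.50 dr mm [ 476.2 -380.4  219.4] F dr [0.2, -1.0] -0.7 w 94.2 j [-1.18  0.3   1.52  0.    1.32 -0.07]
delta cm [ 4.400e+01 -5.428e+01  5.000e-02] turn [-1.000e-04  0.000e+00  3.752e-01]
```

```bash
python3 -m crank '[{"delta_pos":[2.2,-2.7,0],"turn":[0,0,0.02]},{"delta_pos":[4.4,-5.4,0],"turn":[0,0,0.04]},{"delta_pos":[6.6,-8.1,0],"turn":[0,0,0.06]},{"delta_pos":[8.8,-10.9,0],"turn":[0,0,0.08]},{"delta_pos":[11,-13.6,0],"turn":[0,0,0.1]},{"delta_pos":[13.2,-16.3,0],"turn":[0,0,0.12]},{"delta_pos":[15.4,-19,0],"turn":[0,0,0.14]},{"delta_pos":[17.6,-21.7,0],"turn":[0,0,0.16]},{"delta_pos":[19.8,-24.4,0],"turn":[0,0,0.18]},{"delta_pos":[22,-27.1,0],"turn":[0,0,0.2]}]' 9.4 20; python3 go.py -190 -170 100 0
```

```text
t: 2.33
tcp_pos: [0.32, -0.1528, 0.2197]
ee_rot: [0.0, 0.992, 0.126, 0.0]
force: [0.3, 0.0, 0.3]
gripper_width: 0.0941
t 2.33 dr mm [ 141.9 -275.   219.7] F dr [0.0, 0.3] 0.3 w 94.1 j [-0.55 -0.16  2.01  0.    1.29  0.77]
delta cm [ 16.08 -30.88  11.96] turn [ 0.0005 -0.0006  0.1738]
```

```bash
python3 -m crank '[{"delta_pos":[1.6,-3.1,1.2],"turn":[0,0,0.02]},{"delta_pos":[3.2,-6.2,2.4],"turn":[0,0,0.04]},{"delta_pos":[4.8,-9.3,3.6],"turn":[0,0,0.06]},{"delta_pos":[6.4,-12.4,4.8],"turn":[0,0,0.08]},{"delta_pos":[8,-15.5,6],"turn":[0,0,0.1]},{"delta_pos":[9.6,-18.6,7.2],"turn":[0,0,0.12]},{"delta_pos":[11.2,-21.7,8.4],"turn":[0,0,0.14]},{"delta_pos":[12.8,-24.8,9.6],"turn":[0,0,0.16]},{"delta_pos":[14.4,-27.9,10.8],"turn":[0,0,0.174]},{"delta_pos":[16.1,-30.9,12],"turn":[0,0,0.174]}]'; python3 go.py -190 -170 30 0
```

```text
t: 3.17
tcp_pos: [0.3982, 0.1872, 0.0989]
ee_rot: [-0.0, 0.999, 0.04, 0.0]
force: [0.6, 0.2, 0.9]
gripper_width: 0.0939
t 3.17 dr mm [-190.9 -170.3   98.9] F dr [-0.2, 0.6] 0.9 w 93.9 j [0.36 0.21 1.95 0.   0.99 1.85]
delta cm [0.03 0.09 6.89] turn [-0.0002 -0.0004  0.0007]
```

```bash
python3 -m crank '[{"delta_pos":[0,0.1,2.5],"turn":[0,0,0]},{"delta_pos":[0,0.1,5],"turn":[0,0,0]},{"delta_pos":[0,0.1,6.9],"turn":[0,0,0]},{"delta_pos":[0,0.1,6.9],"turn":[0,0,0]},{"delta_pos":[0.9,0.1,6.9],"turn":[0,0,0]},{"delta_pos":[1.8,0.1,6.9],"turn":[0,0,0]},{"delta_pos":[2.6,0.1,6.9],"turn":[0,0,0]},{"delta_pos":[3.4,0.1,6.9],"turn":[0,0,0]},{"delta_pos":[4.2,0.1,6.9],"turn":[0,0,0]},{"delta_pos":[5.0,0.1,6.9],"turn":[0,0,0]}]'; python3 go.py -190 -110 30 0;  python3 fit.py b
```

```text
t: 4.0
tcp_pos: [0.4489, 0.1882, 0.0314]
ee_rot: [-0.0, 0.999, 0.04, -0.0]
force: [-8.5, -0.3, 7.0]
gripper_width: 0.0936
t 4.00 dr mm [-187.9 -119.7   31.4] F dr [-0.3, -8.5] 7.0 w 93.6 j [0.32 0.42 1.86 0.   0.87 1.81]
delta cm [ 0.97 -0.21  0.14] turn [-0.0002  0.0006  0.0008]
top drainer rect mm ((456.3206787109375, 197.53582763671875), (246.54263305664062, 411.0296325683594), 4.43130350112915)
[[317.5, 392.8999938964844], [349.29998779296875, -16.899999618530273], [595.0999755859375, 2.200000047683716], [563.2999877929688, 412.0]]
rest rim ((503.7967224121094, 195.85086059570312), (86.14537048339844, 269.3745422363281), 3.7961602210998535)
[[451.8999938964844, 327.3999938964844], [469.70001220703125, 58.599998474121094], [555.7000122070312, 64.30000305175781], [537.9000244140625, 333.1000061035156]]
notch wall [[0.4805, 0.0616, 0.0523], [0.5176, 0.0944, 0.0617], [0.5428, 0.2883, 0.067]]
edge z pts 857 [[0.363, -0.0114, 0.0146], [0.5678, 0.1213, 0.0166], [0.5896, 0.401, 0.0204]]
top_cropb.png u0,v0 90 223 scale 3.7914691943127963
side drainer rect mm ((459.548583984375, 201.21151733398438), (253.70339965820312, 408.24578857421875), 4.438936710357666)
[[317.29998779296875, 394.8999938964844], [348.8999938964844, -12.100000381469727], [601.7999877929688, 7.5], [570.2000122070312, 414.5]]
rest rim ((503.80035400390625, 217.57717895507812), (87.62211608886719, 231.05218505859375), 4.979201316833496)
[[450.1000061035156, 328.8999938964844], [470.20001220703125, 98.69999694824219], [557.5, 106.30000305175781], [537.4000244140625, 336.5]]
notch wall [[0.5035, 0.1953, 0.0507], [0.5212, 0.2019, 0.0625], [0.5282, 0.2838, 0.0672]]
edge z pts 1118 [[0.5541, 0.0295, 0.0148], [0.5708, 0.2463, 0.0178], [0.5912, 0.4074, 0.0213]]
side_cropb.png u0,v0 155 255 scale 2.6666666666666665
```

View pics/side_cropb.png

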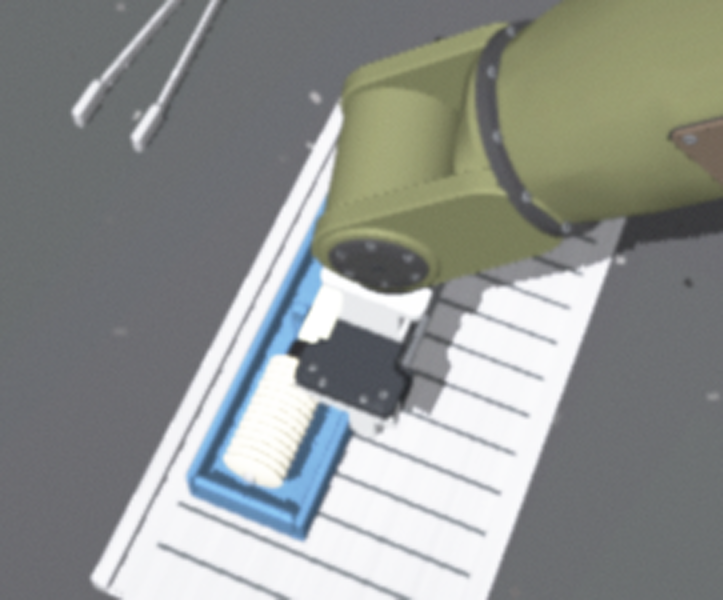

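```bash
python3 -m crank '[{"delta_pos":[0.3,0,0],"turn":[0,0,0]},{"delta_pos":[0.6,0,0],"turn":[0,0,0]},{"delta_pos":[0.9,0,0],"turn":[0,0,0]},{"delta_pos":[1.2,0,0],"turn":[0,0,0]},{"delta_pos":[1.5,0,0],"turn":[0,0,0]},{"delta_pos":[1.7,0,0],"turn":[0,0,0]},{"delta_pos":[1.8,0,0],"turn":[0,0,0]},{"delta_pos":[1.9,0,0],"turn":[0,0,0]},{"delta_pos":[2.0,0,0],"turn":[0,0,0]},{"delta_pos":[2.0,0,0],"turn":[0,0,0]}]'; python3 go.py -190 -110 30 0
```

```text
t: 4.93
tcp_pos: [0.4679, 0.1897, 0.0309]
ee_rot: [0.0, 0.999, 0.04, -0.0]
force: [-6.2, -0.0, 4.1]
gripper_width: 0.0939
t 4.93 dr mm [-187.9 -100.7   30.9] F dr [-0.5, -6.2] 4.1 w 93.9 j [0.31 0.45 1.81 0.   0.88 1.8 ]
delta cm [-0.93 -0.21  0.09] turn [0.     0.001  0.0012]
```

```bash
python3 -m crank '[{"delta_pos":[0.05,0,0],"turn":[0,0,0]},{"delta_pos":[0.1,0,0],"turn":[0,0,0]},{"delta_pos":[0.15,0,0],"turn":[0,0,0]},{"delta_pos":[0.2,0,0],"turn":[0,0,0]},{"delta_pos":[0.2,0,0],"turn":[0,0,0]},{"delta_pos":[0.25,0,0],"turn":[0,0,0]},{"delta_pos":[0.25,0,0],"turn":[0,0,0]},{"delta_pos":[0.3,0,0],"turn":[0,0,0]},{"delta_pos":[0.3,0,0],"turn":[0,0,0]},{"delta_pos":[0.3,0,0],"turn":[0,0,0]}]'; python3 go.py -190 -110 30 0
```

```text
t: 5.77
tcp_pos: [0.4699, 0.19, 0.0308]
ee_rot: [0.0, 0.999, 0.04, -0.001]
force: [-14.6, -0.3, 10.1]
gripper_width: 0.0941
t 5.77 dr mm [-188.   -98.6   30.8] F dr [-0.8, -14.6] 10.1 w 94.1 j [0.31 0.45 1.8  0.   0.89 1.8 ]
delta cm [-1.14 -0.2   0.09] turn [0.0001 0.003  0.0008]
```

```bash
python3 -m crank '[{"delta_pos":[0.05,0,0],"turn":[0,0,0]},{"delta_pos":[0.1,0,0],"turn":[0,0,0]},{"delta_pos":[0.1,0,0],"turn":[0,0,0]},{"delta_pos":[0.1,0,0],"turn":[0,0,0]},{"delta_pos":[0.1,0,0],"turn":[0,0,0]},{"delta_pos":[0,0,0],"turn":[0,0,0]},{"delta_pos":[-1,0,0],"turn":[0,0,0]},{"delta_pos":[-2,0,0],"turn":[0,0,0]},{"delta_pos":[-3,0,-2],"turn":[0,0,0]},{"delta_pos":[-3,0,-6],"turn":[0,0,0]}]' 5.0; python3 go.py -380 -44 100 90; python3 go.py -380 -44 100 -90; python3 fit.py c
```

```text
t: 6.6
tcp_pos: [0.4382, 0.1868, 0.0881]
ee_rot: [0.001, 0.999, 0.04, -0.003]
force: [1.0, 0.2, -0.5]
gripper_width: 0.0502
t 6.60 dr mm [-187.3 -130.5   88.1] F dr [-0.2, 1.0] -0.5 w 50.2 j [ 0.33  0.3   1.85 -0.    0.99  1.82]
delta cm [  8.66 -19.26  -1.29] turn [-0.004   0.0068 -1.5695]
t 6.60 dr mm [-187.3 -130.5   88.1] F dr [-0.2, 1.0] -0.5 w 50.2 j [ 0.33  0.3   1.85 -0.    0.99  1.82]
delta cm [  8.66 -19.26  -1.29] turn [0.0068 0.004  1.5721]
top drainer rect mm ((456.2704162597656, 197.59181213378906), (246.46408081054688, 411.47509765625), 4.4623823165893555)
[[317.3999938964844, 393.1000061035156], [349.3999938964844, -17.100000381469727], [595.0999755859375, 2.0999999046325684], [563.0999755859375, 412.29998779296875]]
rest rim ((523.595458984375, 197.31704711914062), (86.9203109741211, 269.1413879394531), 4.4537482261657715)
[[469.79998779296875, 328.1000061035156], [490.70001220703125, 59.79999923706055], [577.4000244140625, 66.5], [556.5, 334.8999938964844]]
notch wall [[0.5018, 0.0622, 0.0516], [0.5377, 0.0963, 0.0617], [0.562, 0.2823, 0.0669]]
edge z pts 805 [[0.36
[... 162 characters left out ...]
75, 194.6537628173828), (263.9566345214844, 413.3636779785156), 6.57852029800415)
[[305.79998779296875, 384.8999938964844], [353.1000061035156, -25.799999237060547], [615.2999877929688, 4.5], [568.0, 415.1000061035156]]
rest rim ((524.6738891601562, 199.19764709472656), (89.04107666015625, 269.9702453613281), 4.2976393699646)
[[470.20001220703125, 330.5], [490.3999938964844, 61.29999923706055], [579.2000122070312, 67.9000015258789], [559.0, 337.1000061035156]]
notch wall [[0.5338, 0.198, 0.052], [0.5417, 0.2031, 0.0625], [0.5473, 0.2306, 0.0672]]
edge z pts 735 [[0.4606, 0.0017, 0.0148], [0.5701, 0.2817, 0.0179], [0.5928, 0.4099, 0.0215]]
side_cropc.png u0,v0 155 255 scale 2.6666666666666665
```

View pics/top_cropc.png

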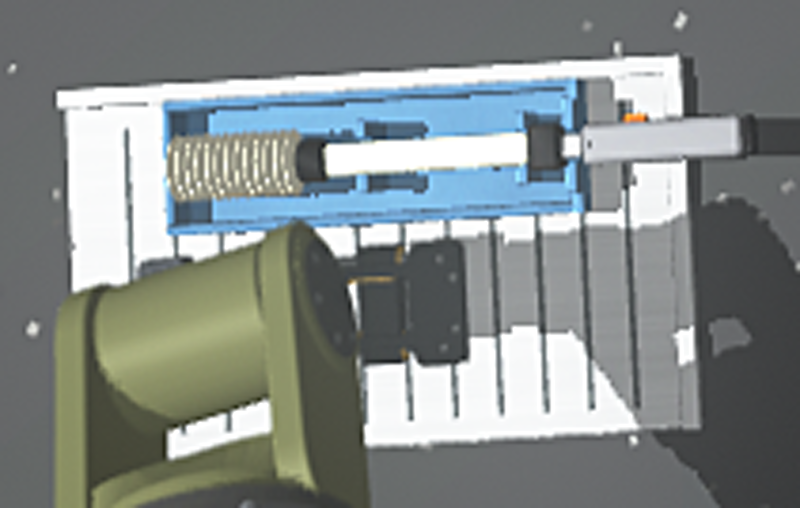

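```bash
python3 -m crank '[{"delta_pos":[0,0,-3],"turn":[0,0,-0.12]},{"delta_pos":[0,-1,-5],"turn":[0,0,-0.24]},{"delta_pos":[1,-3,-6],"turn":[0,0,-0.36]},{"delta_pos":[2,-5,-6],"turn":[0,0,-0.48]},{"delta_pos":[3,-7.5,-6],"turn":[0,0,-0.6]},{"delta_pos":[4,-10,-6],"turn":[0,0,-0.72]},{"delta_pos":[5.5,-12.5,-6],"turn":[0,0,-0.84]},{"delta_pos":[7,-15,-6],"turn":[0,0,-0.96]},{"delta_pos":[8,-17,-6],"turn":[0,0,-1.08]},{"delta_pos":[8.6,-18,-6],"turn":[0,0,-1.2]}]'; python3 go.py -364 -44 32 90
```

```text
t: 7.53
tcp_pos: [0.5133, 0.3761, 0.1502]
ee_rot: [-0.0, 0.8, 0.6, 0.001]
force: [-0.2, -0.3, 0.0]
gripper_width: 0.0502
t 7.53 dr mm [-370.1  -40.8  150.2] F dr [0.3, -0.3] 0.0 w 50.2 j [0.57 0.55 1.33 0.   1.26 0.86]
delta cm [-0.7  -0.09 11.82] turn [ 0.0007 -0.0007 -0.3627]
```

```bash
python3 -m crank '[{"delta_pos":[0,0,1],"turn":[0,0,-0.12]},{"delta_pos":[0,0,3],"turn":[0,0,-0.24]},{"delta_pos":[0,-0.1,5],"turn":[0,0,-0.363]},{"delta_pos":[0,-0.1,7],"turn":[0,0,-0.363]},{"delta_pos":[0,-0.1,9],"turn":[0,0,-0.363]},{"delta_pos":[0,-0.1,10.5],"turn":[0,0,-0.363]},{"delta_pos":[-0.3,-0.1,11.5],"turn":[0,0,-0.363]},{"delta_pos":[-0.5,-0.1,11.8],"turn":[0,0,-0.363]},{"delta_pos":[-0.6,-0.1,11.8],"turn":[0,0,-0.363]},{"delta_pos":[-0.7,-0.1,11.8],"turn":[0,0,-0.363]}]'; python3 go.py -290 -44 32 90
```

```text
t: 8.37
tcp_pos: [0.5101, 0.3676, 0.0334]
ee_rot: [0.0, 0.681, 0.732, 0.001]
force: [-0.3, -0.3, -0.1]
gripper_width: 0.0497
t 8.37 dr mm [-361.9  -44.6   33.4] F dr [0.3, -0.4] -0.1 w 49.7 j [0.57 0.67 1.44 0.   1.03 0.49]
delta cm [-7.19  0.11  0.13] turn [ 0.0012 -0.0007 -0.0068]
```

```bash
python3 -m crank '[{"delta_pos":[-0.8,0.1,0.1],"turn":[0,0,0]},{"delta_pos":[-1.6,0.1,0.1],"turn":[0,0,-0.005]},{"delta_pos":[-2.4,0.1,0.1],"turn":[0,0,-0.005]},{"delta_pos":[-3.2,0.1,0.1],"turn":[0,0,-0.005]},{"delta_pos":[-4,0.1,0.1],"turn":[0,0,-0.005]},{"delta_pos":[-4.7,0.1,0.1],"turn":[0,0,-0.005]},{"delta_pos":[-5.4,0.1,0.1],"turn":[0,0,-0.005]},{"delta_pos":[-6.1,0.1,0.1],"turn":[0,0,-0.005]},{"delta_pos":[-6.8,0.1,0.1],"turn":[0,0,-0.005]},{"delta_pos":[-7.2,0.1,0.1],"turn":[0,0,-0.005]}]'; python3 go.py -281 -44 32 90
```

```text
t: 9.2
tcp_pos: [0.5162, 0.2952, 0.032]
ee_rot: [-0.0, 0.68, 0.734, 0.001]
force: [-0.3, 5.6, 1.2]
gripper_width: 0.0496
t 9.20 dr mm [-289.3  -44.3   32. ] F dr [-5.6, 0.1] 1.2 w 49.6 j [0.46 0.61 1.55 0.   0.99 0.38]
delta cm [-0.83  0.03  0.  ] turn [ 0.0011 -0.0011 -0.0021]
```

```bash
python3 -m crank '[{"delta_pos":[-0.2,0,0],"turn":[0,0,0]},{"delta_pos":[-0.4,0,0],"turn":[0,0,0]},{"delta_pos":[-0.6,0,0],"turn":[0,0,0]},{"delta_pos":[-0.8,0,0],"turn":[0,0,0]},{"delta_pos":[-0.9,0,0],"turn":[0,0,0]},{"delta_pos":[-1.0,0,0],"turn":[0,0,0]},{"delta_pos":[-1.1,0,0],"turn":[0,0,0]},{"delta_pos":[-1.15,0,0],"turn":[0,0,0]},{"delta_pos":[-1.2,0,0],"turn":[0,0,0]},{"delta_pos":[-1.2,0,0],"turn":[0,0,0]}]'; python3 go.py -281 -44 32 90
```

```text
t: 10.03
tcp_pos: [0.5167, 0.288, 0.0326]
ee_rot: [-0.002, 0.679, 0.734, 0.004]
force: [-1.7, 35.7, -0.4]
gripper_width: 0.05
t 10.03 dr mm [-282.   -44.3   32.6] F dr [-35.7, 1.1] -0.4 w 50.0 j [0.44 0.6  1.56 0.01 0.98 0.36]
delta cm [-0.1   0.03  0.06] turn [ 0.0031 -0.0074 -0.0013]
```

```bash
python3 -m crank '[{"delta_pos":[0.5,0,0],"turn":[0,0,0]},{"delta_pos":[2.5,0,0],"turn":[0,0,0]},{"delta_pos":[3,0,-2],"turn":[0,0,0]},{"delta_pos":[3,0,-5.5],"turn":[0,0,0]},{"delta_pos":[3,0,-9],"turn":[0,0,0]},{"delta_pos":[3,0,-12],"turn":[0,0,0]},{"delta_pos":[3,0,-14],"turn":[0,0,0]},{"delta_pos":[3,0,-15],"turn":[0,0,0]},{"delta_pos":[3,0,-15],"turn":[0,0,0]},{"delta_pos":[3,0,-15],"turn":[0,0,0]}]' 6; python3 go.py 38 -44 180 90; python3 fit.py d
```

```text
t: 10.87
tcp_pos: [0.5142, 0.3133, 0.1804]
ee_rot: [-0.0, 0.679, 0.734, -0.001]
force: [0.4, 0.1, -0.2]
gripper_width: 0.06
t 10.87 dr mm [-307.4  -44.8  180.4] F dr [-0.1, 0.4] -0.2 w 60.0 j [ 0.49  0.45  1.41 -0.    1.28  0.41]
delta cm [-34.54   0.14   0.06] turn [-0.0009  0.0006 -0.0018]
top drainer rect mm ((461.5155334472656, 197.83840942382812), (256.6806335449219, 411.42913818359375), 4.522588729858398)
[[317.3999938964844, 392.79998779296875], [349.79998779296875, -17.399999618530273], [605.7000122070312, 2.9000000953674316], [573.2000122070312, 413.0]]
rest rim ((527.8134155273438, 144.4455108642578), (86.75118255615234, 268.6358642578125), 4.604788303375244)
[[473.79998779296875, 274.79998779296875], [495.3999938964844, 7.099999904632568], [581.7999877929688, 14.0], [560.2999877929688, 281.79998779296875]]
notch wall [[0.5076, 0.0096, 0.0504], [0.5422, 0.0182, 0.0617], [0.5679, 0.222, 0.0664]]
edge z pts 626 [[0.3607, -0.012, 0.0146], [0.568, 0.1068, 0.0169], [0.5915, 0.3688, 0.0208]]
top_cropd.png u0,v0 90 223 scale 3.7914691943127963
side drainer rect mm ((457.4926757812
[... 618 characters left out ...]
list())
                                         ~~~~~~~~~~~~~^^^^^^^^^^^^^^^^^^^^^^^
    return _quantile_unchecked(
        a, q, axis, out, overwrite_input, method, keepdims, weights)
    return _ureduce(a,
                    func=_quantile_ureduce_func,
    ...<5 lines>...
                    overwrite_input=overwrite_input,
                    method=method)
    r = func(a, **kwargs)
    result = _quantile(arr,
                       quantiles=q,
    ...<2 lines>...
                       out=out,
                       weights=wgt)
    slices_having_nans = np.isnan(arr[-1, ...])
                                  ~~~^^^^^^^^^
IndexError: index -1 is out of bounds for axis 0 with size 0
```

View pics/top_cropd.png

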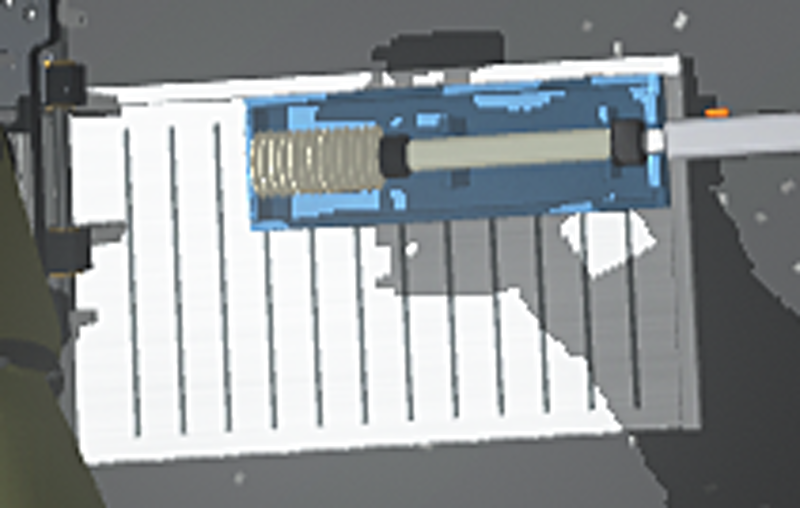

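Run:
```python
from go import *
f=grab('top'); P,u,v=cloud(f); C=f['frame'][v,u].astype(int); d=todr(P)*1000
o=(C[:,0]-C[:,2]>80)&(C[:,0]>150)&(d[:,2]>30)&(d[:,2]<90)&(abs(d[:,0]-38)<60)&(abs(d[:,1]+30)<50)
print('orange',o.sum(),np.percentile(d[o],[5,50,95],axis=0).round(1).tolist())
g=(d[:,2]>62)&(d[:,2]<85)&(d[:,0]>-6)&(d[:,0]<130)&(abs(d[:,1]+44)<30)
G=d[g]; print('grip',g.sum(),np.percentile(G,[1,50,99],axis=0).round(1).tolist())
for x in range(0,120,12):
    s=G[abs(G[:,0]-x)<6]; print(x,len(s),np.percentile(s[:,1],[2,50,98]).round(1) if len(s) else '')
save(f,'top_e.png')
```

```text
orange 12 [[29.8, -31.9, 60.1], [35.9, -29.4, 63.8], [40.6, -28.0, 67.2]]
grip 521 [[-4.9, -58.1, 63.0], [52.2, -44.6, 70.4], [109.5, -29.7, 75.4]]
0 43 [-72.6 -46.1 -26.1]
12 55 [-56.9 -44.8 -32.5]
24 55 [-57.5 -45.3 -33.3]
36 59 [-55.8 -43.5 -27.3]
48 56 [-56.6 -44.5 -32.3]
60 54 [-57.3 -45.1 -33.1]
72 54 [-55.8 -44.7 -31.9]
84 55 [-56.3 -44.1 -32. ]
96 53 [-56.8 -44.7 -32.7]
108 37 [-55.1 -45.2 -33.6]
```

View pics/top_e.png

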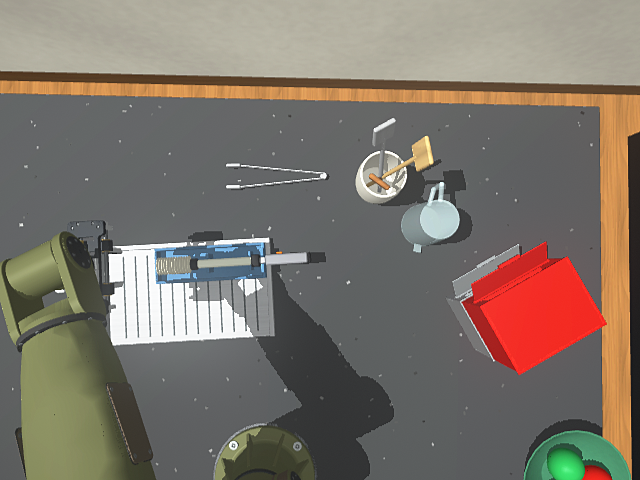

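```bash
python3 -m crank '[{"delta_pos":[-3,0,0],"turn":[0,0,0]},{"delta_pos":[-7,0,0],"turn":[0,0,0]},{"delta_pos":[-11,0,0],"turn":[0,0,0]},{"delta_pos":[-15,0,0],"turn":[0,0,0]},{"delta_pos":[-19,0,0],"turn":[0,0,0]},{"delta_pos":[-23,0,0],"turn":[0,0,0]},{"delta_pos":[-27,0,0],"turn":[0,0,0]},{"delta_pos":[-31,0,0],"turn":[0,0,0]},{"delta_pos":[-33.5,0,0],"turn":[0,0,0]},{"delta_pos":[-34.3,0,0],"turn":[0,0,0]}]' 6; python3 go.py 36.5 -44.5 53 90; python3 fit.py e2
python3 - <<'E'
from go import *
f=grab('side'); P,u,v=cloud(f); C=f['frame'][v,u].astype(int); d=todr(P)*1000
b=(C[:,2]-C[:,0]>45)&(d[:,2]>8)&(d[:,2]<46)
E
```

```text
t: 11.85
tcp_pos: [0.5405, -0.0316, 0.1803]
ee_rot: [-0.001, 0.681, 0.733, -0.001]
force: [-0.4, -0.4, 0.3]
gripper_width: 0.0598
t 11.85 dr mm [ 38.5 -45.7 180.3] F dr [0.4, -0.5] 0.3 w 59.8 j [-0.13  0.32  1.59 -0.    1.23 -0.2 ]
delta cm [ 0.2   0.14 12.73] turn [-0.0018  0.0001 -0.0047]
top drainer rect mm ((453.2912292480469, 227.546630859375), (248.0337677001953, 406.5725402832031), 4.382547855377197)
[[314.1000061035156, 420.79998779296875], [345.20001220703125, 15.399999618530273], [592.5, 34.29999923706055], [561.4000244140625, 439.70001220703125]]
rest rim ((525.989013671875, 163.38571166992188), (86.98507690429688, 229.90255737304688), 4.4388957023620605)
[[473.70001220703125, 274.6000061035156], [491.5, 45.400001525878906], [578.2000122070312, 52.099998474121094], [560.5, 281.3999938964844]]
notch wall [[0.5052, 0.1233, 0.0512], [0.5411, 0.1452, 0.0613], [0.5509, 0.2276, 0.0669]]
edge z pts 424 [[0.5543, 0.116, 0.0146], [0.5692, 0.2611, 0.0167], [0.5824, 0.4017, 0.0204]]
top_crope2.png u0,v0 90 223 scale 3.7914691943127963
side drainer rect mm ((459.9049072265625, 194.90928649902344), (252.8387451171875, 420.39801025390625), 4.601304054260254)
[[317.0, 394.29998779296875], [350.79998779296875, -24.799999237060547], [602.7999877929688, -4.5], [569.0999755859375, 414.6000061035156]]
rest rim ((528.879638671875, 145.49105834960938), (88.87507629394531, 271.55291748046875), 4.408679008483887)
[[474.1000061035156, 277.3999938964844], [495.0, 6.699999809265137], [583.5999755859375, 13.5], [562.7000122070312, 284.29998779296875]]
notch wall [[0.5067, 0.0098, 0.0501], [0.5255, 0.0446, 0.0616], [0.5682, 0.1605, 0.0693]]
edge z pts 1124 [[0.3586, -0.0106, 0.0148], [0.5624, 0.2097, 0.0178], [0.592, 0.4071, 0.0212]]
side_crope2.png u0,v0 155 255 scale 2.6666666666666665
```

View pics/side_crope2.png

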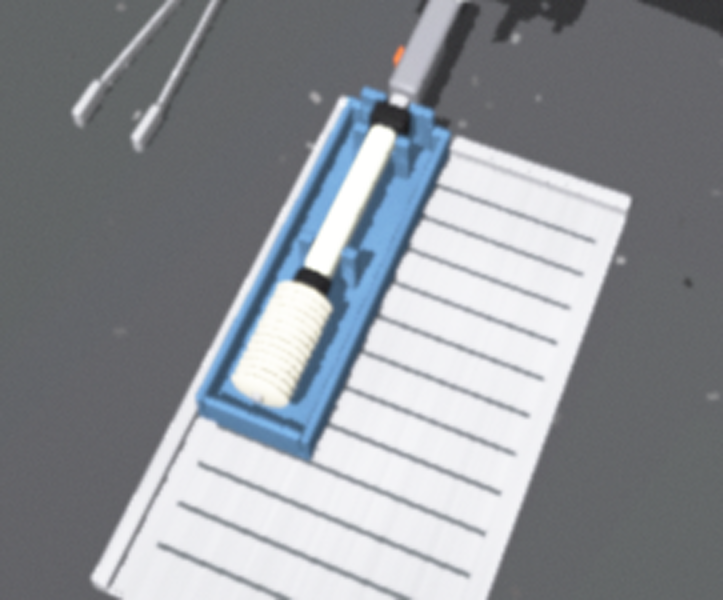

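```bash
python3 -m crank '[{"delta_pos":[0.2,0.1,2],"turn":[0,0,-0.005]},{"delta_pos":[0.2,0.1,5],"turn":[0,0,-0.005]},{"delta_pos":[0.2,0.1,8],"turn":[0,0,-0.005]},{"delta_pos":[0.2,0.1,10.5],"turn":[0,0,-0.005]},{"delta_pos":[0.2,0.1,12],"turn":[0,0,-0.005]},{"delta_pos":[0.2,0.1,12.7],"turn":[0,0,-0.005]},{"delta_pos":[0.2,0.1,12.7],"turn":[0,0,-0.005]},{"delta_pos":[0.2,0.1,12.7],"turn":[0,0,-0.005]},{"delta_pos":[0.2,0.1,12.7],"turn":[0,0,-0.005]},{"delta_pos":[0.2,0.1,12.7],"turn":[0,0,-0.005]}]' 6; python3 go.py 36.5 -44.5 53 90;python3 - <<'E'
from fit import *
for n in('top','side'): crop(grab(n),(.45,-.14,0),(.63,.08,0),6,n+'_g.png')
E
```

```text
t: 12.83
tcp_pos: [0.5423, -0.026, 0.0556]
ee_rot: [0.001, 0.677, 0.736, 0.001]
force: [-0.2, 0.3, -0.2]
gripper_width: 0.0601
t 12.83 dr mm [ 33.  -43.5  55.6] F dr [-0.3, -0.2] -0.2 w 60.1 j [-0.12  0.48  1.69  0.    0.97 -0.2 ]
delta cm [-0.35 -0.11  0.26] turn [0.0019 0.0003 0.0037]
top_g.png u0,v0 235 221 scale 6
side_g.png u0,v0 250 235 scale 5.555555555555555
```

View pics/side_g.png

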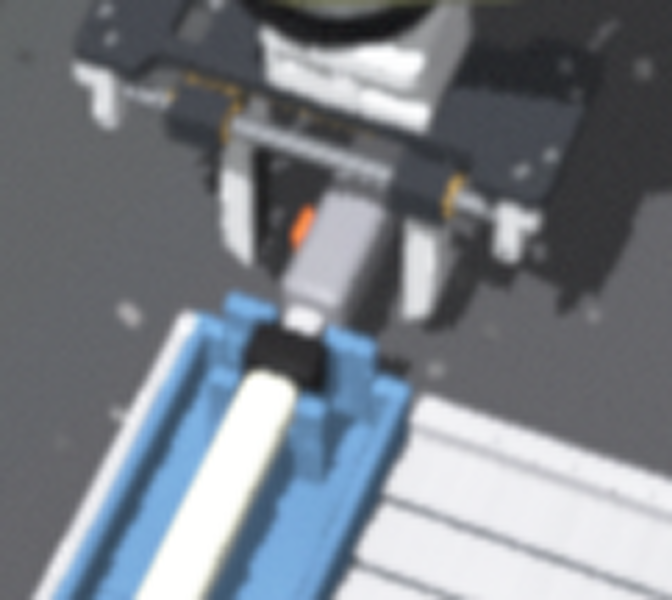

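View pics/top_g.png

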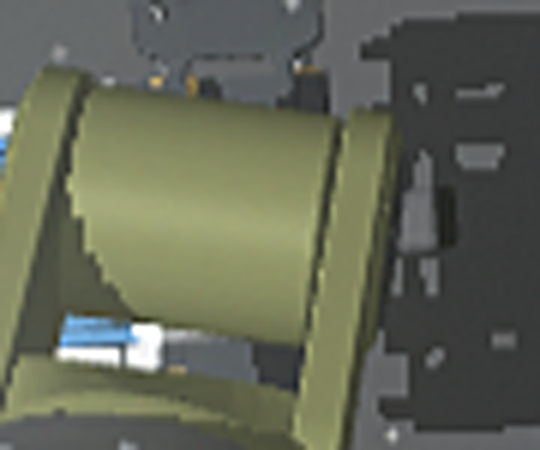

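```bash
python3 -m crank '[{"delta_pos":[-0.2,-0.1,0.1],"turn":[0,0,0]},{"delta_pos":[-0.35,-0.1,0.25],"turn":[0,0,0]},{"delta_pos":[-0.35,-0.1,0.25],"turn":[0,0,0]},{"delta_pos":[-0.35,-0.1,0.25],"turn":[0,0,0]},{"delta_pos":[-0.35,-0.1,0.25],"turn":[0,0,0]},{"delta_pos":[-0.35,-0.1,0.25],"turn":[0,0,0]},{"delta_pos":[-0.35,-0.1,0.25],"turn":[0,0,0]},{"delta_pos":[-0.35,-0.1,0.25],"turn":[0,0,0]},{"delta_pos":[-0.35,-0.1,0.25],"turn":[0,0,0]},{"delta_pos":[-0.35,-0.1,0.25],"turn":[0,0,0]}]' 3.9; python3 go.py 36.5 -44.5 53 90;python3 - <<'E'
from fit import *
from go import *
f=grab('side');P,u,v=cloud(f); C=f['frame'][v,u].astype(int); d=todr(P)*1000
o=(C[:,0]-C[:,2]>80)&(C[:,0]>150)&(d[:,2]>30)&(d[:,2]<90)&(abs(d[:,0]-38)<40)&(abs(d[:,1]+30)<50)
print('orange',o.sum(),np.percentile(d[o],[5,50,95],axis=0).round(1).tolist())
crop(f,(.45,-.14,0),(.63,.08,0),6,'side_h.png')
E
```

```text
t: 13.77
tcp_pos: [0.541, -0.0298, 0.0519]
ee_rot: [0.0, 0.678, 0.736, 0.0]
force: [-0.2, 0.1, 0.2]
gripper_width: 0.0388
t 13.77 dr mm [ 36.6 -45.   51.9] F dr [-0.1, -0.2] 0.2 w 38.8 j [-0.12  0.48  1.7   0.    0.96 -0.2 ]
delta cm [ 0.01  0.05 -0.11] turn [ 0.     -0.      0.0035]
orange 12 [[26.8, -28.7, 55.7], [33.9, -27.2, 64.5], [40.8, -22.6, 66.7]]
side_h.png u0,v0 250 235 scale 5.555555555555555
```

View pics/side_h.png

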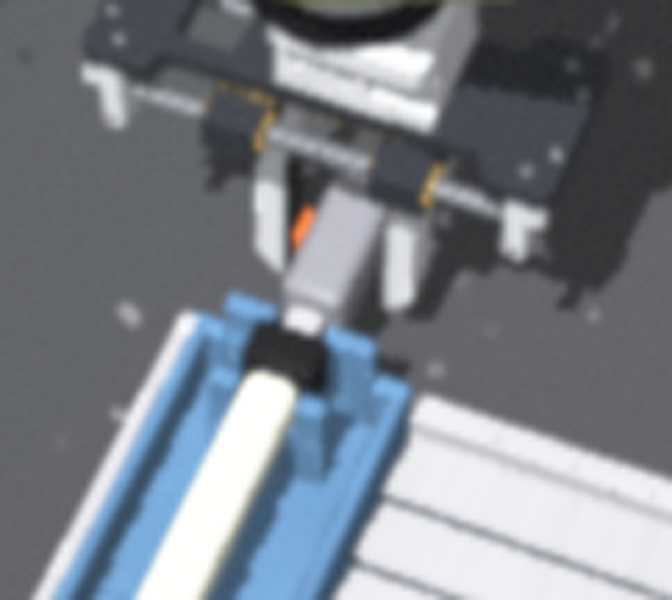

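```bash
python3 -m crank '[{"delta_pos":[0,0.1,0],"turn":[0,0,0]},{"delta_pos":[0,0.1,0],"turn":[0,0,0]},{"delta_pos":[0,0.1,0],"turn":[0,0,0]},{"delta_pos":[0,0.1,0],"turn":[0,0,0]},{"delta_pos":[0,0.1,0],"turn":[0,0,0]},{"delta_pos":[0,0.1,0],"turn":[0,0,0]},{"delta_pos":[0,0.1,0],"turn":[0,0,0]},{"delta_pos":[0,0.1,0],"turn":[0,0,0]},{"delta_pos":[0,0.1,0],"turn":[0,0,0]},{"delta_pos":[0,0.1,0],"turn":[0,0,0]}]' 1.5 20; python3 go.py 36.5 -44.5 53 90
```

```text
t: 14.65
tcp_pos: [0.542, -0.0297, 0.052]
ee_rot: [0.0, 0.678, 0.736, 0.0]
force: [-1.1, 0.7, 0.4]
gripper_width: 0.0262
t 14.65 dr mm [ 36.6 -44.   52. ] F dr [-0.8, -1.1] 0.4 w 26.2 j [-0.12  0.48  1.69  0.    0.97 -0.2 ]
delta cm [ 0.01 -0.05 -0.1 ] turn [ 0.     -0.      0.0035]
```

```bash
python3 -m crank '[{"delta_pos":[-0.6,0,0],"turn":[0,0,0]},{"delta_pos":[-1.5,0,0],"turn":[0,0,0]},{"delta_pos":[-2.5,0,0],"turn":[0,0,0]},{"delta_pos":[-3.5,0,0],"turn":[0,0,0]},{"delta_pos":[-4.5,0,0],"turn":[0,0,0]},{"delta_pos":[-5.5,0,0],"turn":[0,0,0]},{"delta_pos":[-6.5,0,0],"turn":[0,0,0]},{"delta_pos":[-7.5,0,0],"turn":[0,0,0]},{"delta_pos":[-8.3,0,0],"turn":[0,0,0]},{"delta_pos":[-9.0,0,0],"turn":[0,0,0]}]'; python3 go.py 138 -44 52 90;python3 - <<'E'
from fit import *
crop(grab('side'),(.45,-.2,0),(.63,.08,0),6,'side_i.png')
E
```

```text
t: 15.48
tcp_pos: [0.5491, -0.1197, 0.0517]
ee_rot: [-0.001, 0.678, 0.735, 0.0]
force: [-0.9, 5.5, 0.6]
gripper_width: 0.0259
t 15.48 dr mm [126.9 -44.   51.7] F dr [-5.6, -0.4] 0.6 w 25.9 j [-0.28  0.52  1.64  0.    0.99 -0.36]
delta cm [-1.11 -0.   -0.03] turn [-0.0007 -0.0012  0.0031]
side_i.png u0,v0 250 217 scale 4.761904761904762
```

View pics/side_i.png

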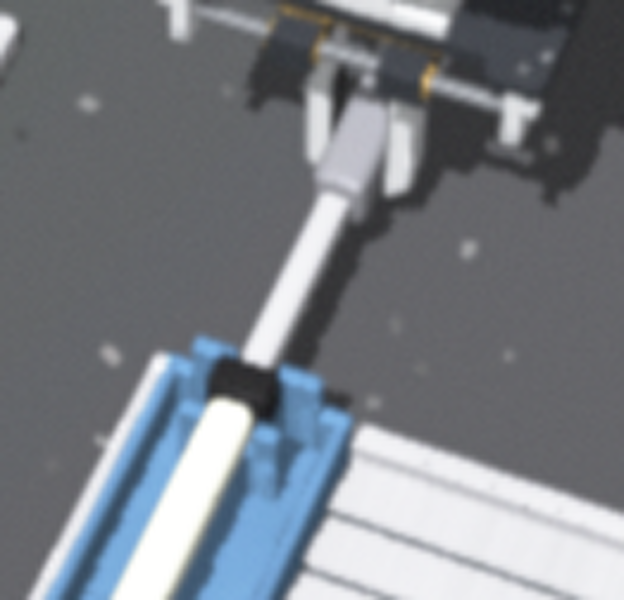

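Sliding cleanly (about 90 mm out, 5.5 N). Now to the hard end.

```bash
python3 -m crank '[{"delta_pos":[-0.3,0,0],"turn":[0,0,0]},{"delta_pos":[-0.6,0,0],"turn":[0,0,0]},{"delta_pos":[-0.8,0,0],"turn":[0,0,0]},{"delta_pos":[-0.9,0,0],"turn":[0,0,0]},{"delta_pos":[-1.0,0,0],"turn":[0,0,0]},{"delta_pos":[-1.1,0,0],"turn":[0,0,0]},{"delta_pos":[-1.2,0,0],"turn":[0,0,0]},{"delta_pos":[-1.25,0,0],"turn":[0,0,0]},{"delta_pos":[-1.25,0,0],"turn":[0,0,0]},{"delta_pos":[-1.25,0,0],"turn":[0,0,0]}]'; python3 go.py 138 -44 52 90
```

```text
t: 16.37
tcp_pos: [0.5502, -0.1316, 0.0518]
ee_rot: [-0.0, 0.677, 0.736, -0.0]
force: [-1.6, 4.7, 0.8]
gripper_width: 0.0258
t 16.37 dr mm [138.9 -43.8  51.8] F dr [-4.8, -1.2] 0.8 w 25.8 j [-0.3   0.53  1.63  0.    0.99 -0.38]
delta cm [ 0.09 -0.02 -0.02] turn [-0.0004 -0.0003  0.0036]
```

```bash
python3 -m crank '[{"delta_pos":[-0.05,0,0],"turn":[0,0,0]},{"delta_pos":[-0.1,0,0],"turn":[0,0,0]},{"delta_pos":[-0.15,0,0],"turn":[0,0,0]},{"delta_pos":[-0.2,0,0],"turn":[0,0,0]},{"delta_pos":[-0.25,0,0],"turn":[0,0,0]},{"delta_pos":[-0.3,0,0],"turn":[0,0,0]},{"delta_pos":[-0.3,0,0],"turn":[0,0,0]},{"delta_pos":[-0.3,0,0],"turn":[0,0,0]},{"delta_pos":[-0.3,0,0],"turn":[0,0,0]},{"delta_pos":[-0.3,0,0],"turn":[0,0,0]}]'; python3 go.py 138 -44 52 90
```

```text
t: 17.2
tcp_pos: [0.5501, -0.1327, 0.0513]
ee_rot: [-0.002, 0.677, 0.736, 0.001]
force: [-1.5, 18.8, -1.2]
gripper_width: 0.0257
t 17.20 dr mm [139.9 -44.   51.3] F dr [-18.9, -0.0] -1.2 w 25.7 j [-0.3   0.53  1.62  0.    0.99 -0.39]
delta cm [ 0.19  0.   -0.06] turn [-0.0017 -0.0035  0.0039]
```

```bash
python3 -m crank '[{"delta_pos":[0,0,0],"turn":[0,0,0]},{"delta_pos":[0,0,0],"turn":[0,0,0]},{"delta_pos":[0,0,0],"turn":[0,0,0]},{"delta_pos":[0,0,0],"turn":[0,0,0]},{"delta_pos":[0,0,-0.5],"turn":[0,0,0]},{"delta_pos":[0,0,-2],"turn":[0,0,0]},{"delta_pos":[0,0,-4],"turn":[0,0,0]},{"delta_pos":[0,0,-7],"turn":[0,0,0]},{"delta_pos":[0,0,-9.5],"turn":[0,0,0]},{"delta_pos":[0,0,-9.5],"turn":[0,0,0]}]' 6; python3 go.py 40 -44 52 90;python3 - <<'E'
from fit import *
from go import *
for n in('side','top'):
    f=grab(n);P,u,v=cloud(f); C=f['frame'][v,u].astype(int); d=todr(P)*1000
    o=(C[:,0]-C[:,2]>80)&(C[:,0]>150)&(d[:,2]>30)&(d[:,2]<90)&(abs(d[:,0]-138)<40)&(abs(d[:,1]+30)<50)
    print(n,'orange',o.sum(),np.percentile(d[o],[5,50,95],axis=0).round(1).tolist() if o.sum() else '')
    g=(d[:,2]>50)&(d[:,2]<85)&(d[:,0]>0)&(d[:,0]<230)&(abs(d[:,1]+44)<25)
    for x in range(4,230,12):
        s=d[g&(abs(d[:,0]-x)<6)]
        if len(s): print(x,len(s),np.percentile(s[:,1],[2,50,98]).round(1),np.percentile(s[:,2],[50,95]).round(1))
    crop(f,(.45,-.25,0),(.63,.08,0),6,n+'_j.png')
E
```

```text
t: 18.03
tcp_pos: [0.5524, -0.1356, 0.1525]
ee_rot: [0.004, 0.678, 0.735, 0.002]
force: [-0.1, -0.1, 0.3]
gripper_width: 0.06
t 18.03 dr mm [143.1 -41.9 152.5] F dr [0.1, -0.1] 0.3 w 60.0 j [-0.31  0.4   1.55 -0.    1.19 -0.39]
delta cm [10.34 -0.25 10.02] turn [0.0073 0.0032 0.0033]
side orange 9 [[130.5, -29.5, 60.4], [136.9, -26.7, 63.2], [140.1, -25.0, 68.3]]
4 30 [-50.  -44.5 -36.9] [64.7 66.8]
16 40 [-49.7 -43.6 -36.3] [64.3 66.8]
28 32 [-50.  -44.6 -37.4] [63.9 67. ]
40 37 [-49.8 -44.1 -35.9] [63.6 67.2]
52 35 [-49.8 -44.7 -36.5] [64.6 67.6]
64 33 [-50.3 -44.2 -36.3] [63.3 66.7]
76 34 [-50.7 -44.6 -36.6] [65.  68.8]
88 33 [-49.7 -43.6 -36.2] [63.8 68.4]
100 71 [-55.9 -45.3 -32.5] [65.5 74.5]
112 61 [-56.3 -46.7 -31.9] [71.1 75.5]
124 64 [-56.4 -45.3 -31.4] [71.6 76.1]
136 64 [-56.8 -43.3 -25.6] [71.2 75.7]
148 59 [-56.5 -46.6 -31.3] [72.2 76.1]
160 61 [-57.  -48.  -31.8] [71.3 74.5]
172 52 [-56.6 -46.  -31.7] [71.6 74.5]
184 54 [-56.8 -45.1 -32.1] [71.1 74.2]
196 40 [-57.2 -43.4 -31.7] [71.4 74.6]
208 20 [-46.1 -39.3 -31.4] [70.7 74.4]
side_j.png u0,v0 250 202 scale 4.25531914893617
top orange 0 
4 23 [-49.2 -44.  -37. ] [62.8 65.4]
16 30 [-49.9 -43.7 -37.5] [63.  65.1]
28 30 [-50.6 -44.4 -38.2] [62.1 66.3]
40 28 [-51.  -44.1 -38.9] [62.8 64.9]
52 28 [-49.6 -44.4 -37.4] [62.1 65.7]
64 6 [-49.6 -43.8 -38. ] [62.5 66.2]
88 1 [-44.5 -44.5 -44.5] [62.6 62.6]
top_j.png u0,v0 235 221 scale 5.970149253731344
```

View pics/side_j.png

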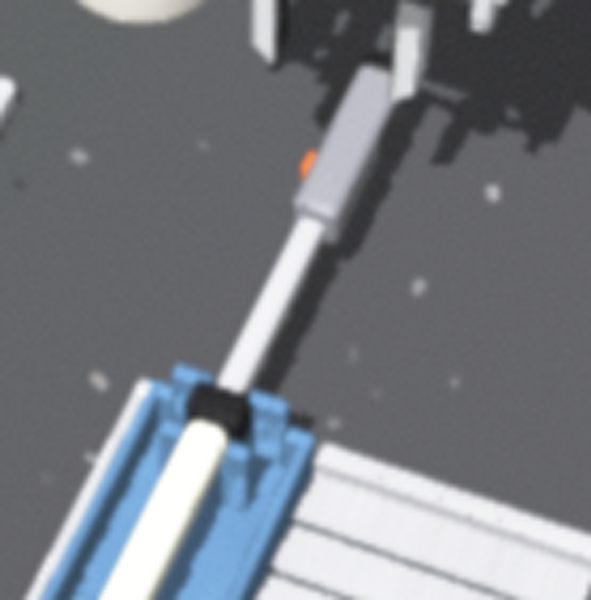

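View pics/top_j.png

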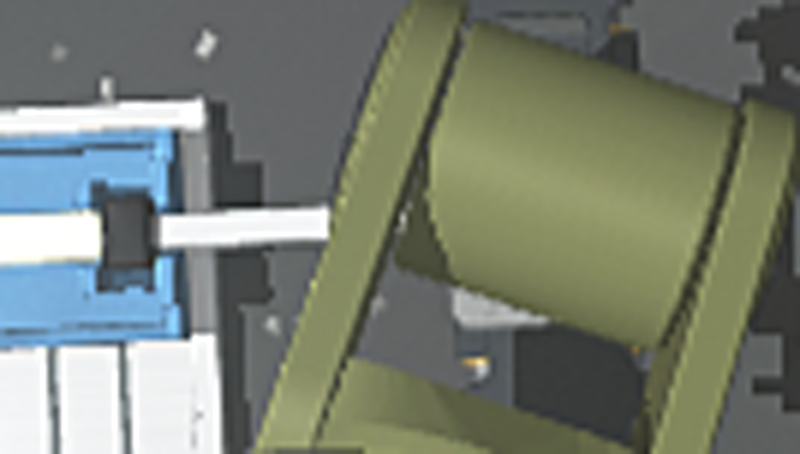

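```bash
python3 -m crank '[{"delta_pos":[2.5,0,0],"turn":[0,0,0]},{"delta_pos":[5.5,-0.1,0],"turn":[0,0,0]},{"delta_pos":[8.5,-0.1,0],"turn":[0,0,0]},{"delta_pos":[10,-0.1,1],"turn":[0,0,0]},{"delta_pos":[10.3,-0.1,3],"turn":[0,0,0]},{"delta_pos":[10.4,-0.1,5],"turn":[0,0,0]},{"delta_pos":[10.4,-0.1,5],"turn":[0,0,0]},{"delta_pos":[10.4,-0.1,5],"turn":[0,0,0]},{"delta_pos":[10.4,-0.1,5],"turn":[0,0,0]},{"delta_pos":[10.4,-0.1,5],"turn":[0,0,0]}]' 5; python3 go.py 38 -44 53 90
```

```text
t: 18.97
tcp_pos: [0.5415, -0.0316, 0.0979]
ee_rot: [0.001, 0.678, 0.735, 0.0]
force: [-0.4, -0.7, -0.5]
gripper_width: 0.0501
t 18.97 dr mm [ 38.5 -44.6  97.9] F dr [0.7, -0.4] -0.5 w 50.1 j [-0.13  0.41  1.67 -0.    1.06 -0.21]
delta cm [0.06 0.06 4.49] turn [0.0012 0.0003 0.003 ]
```

```bash
python3 -m crank '[{"delta_pos":[0,0,1],"turn":[0,0,0]},{"delta_pos":[0,0,2],"turn":[0,0,0]},{"delta_pos":[0,0,3],"turn":[0,0,0]},{"delta_pos":[0,0,4],"turn":[0,0,0]},{"delta_pos":[0,0,4.5],"turn":[0,0,0]},{"delta_pos":[0,0,4.5],"turn":[0,0,0]},{"delta_pos":[0,0,4.5],"turn":[0,0,0]},{"delta_pos":[0,0,4.5],"turn":[0,0,0]},{"delta_pos":[0,0,4.5],"turn":[0,0,0]},{"delta_pos":[0,0,4.5],"turn":[0,0,0]}]' 4; python3 go.py 38 -44.2 53 90
python3 - <<'E'
from fit import *
crop(grab('side'),(.45,-.2,0),(.63,.08,0),6,'side_k.png')
E
```

```text
t: 19.8
tcp_pos: [0.5413, -0.0313, 0.0524]
ee_rot: [0.0, 0.678, 0.736, 0.0]
force: [0.3, -0.8, 0.3]
gripper_width: 0.0404
t 19.80 dr mm [ 38.2 -44.8  52.4] F dr [0.8, 0.2] 0.3 w 40.4 j [-0.13  0.48  1.7   0.    0.96 -0.21]
delta cm [ 0.02  0.06 -0.06] turn [0.0007 0.0001 0.0035]
side_k.png u0,v0 250 217 scale 4.761904761904762
```

View pics/side_k.png

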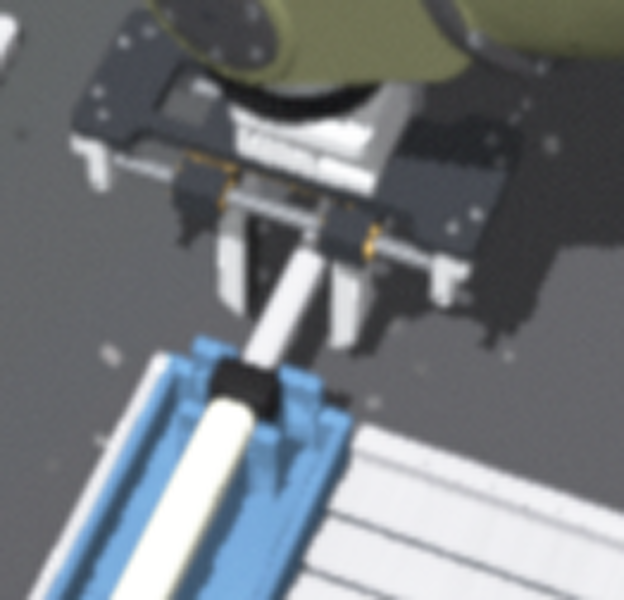

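```bash
python3 -m crank '[{"delta_pos":[0,0.06,0],"turn":[0,0,0]},{"delta_pos":[0,0.06,0],"turn":[0,0,0]},{"delta_pos":[0,0.06,0],"turn":[0,0,0]},{"delta_pos":[0,0.06,0],"turn":[0,0,0]},{"delta_pos":[0,0.06,0],"turn":[0,0,0]},{"delta_pos":[0,0.06,0],"turn":[0,0,0]},{"delta_pos":[0,0.06,0],"turn":[0,0,0]},{"delta_pos":[0,0.06,0],"turn":[0,0,0]},{"delta_pos":[0,0.06,0],"turn":[0,0,0]},{"delta_pos":[0,0.06,0],"turn":[0,0,0]}]' 0.5 50; python3 go.py 38 -44.2 53 90
```

```text
t: 20.68
tcp_pos: [0.5417, -0.0312, 0.0519]
ee_rot: [0.0, 0.678, 0.736, -0.0]
force: [-0.5, -0.0, 0.1]
gripper_width: 0.0132
t 20.68 dr mm [ 38.2 -44.5  51.9] F dr [-0.0, -0.5] 0.1 w 13.2 j [-0.13  0.48  1.69 -0.    0.97 -0.21]
delta cm [ 0.02  0.03 -0.11] turn [-0.      0.      0.0035]
```

```bash
python3 -m crank '[{"delta_pos":[0.05,0,0],"turn":[0,0,0]},{"delta_pos":[0.1,0,0],"turn":[0,0,0]},{"delta_pos":[0.1,0,-0.2],"turn":[0,0,0]},{"delta_pos":[0.1,0,-0.5],"turn":[0,0,0]},{"delta_pos":[0.1,0,-0.9],"turn":[0,0,0]},{"delta_pos":[0.1,0,-1.4],"turn":[0,0,0]},{"delta_pos":[0.1,0,-1.9],"turn":[0,0,0]},{"delta_pos":[0.1,0,-2.4],"turn":[0,0,0]},{"delta_pos":[0.1,0,-2.8],"turn":[0,0,0]},{"delta_pos":[0.1,0,-3],"turn":[0,0,0]}]'; python3 go.py 38 -44.2 152 90
python3 - <<'E'
from fit import *
crop(grab('side'),(.45,-.2,0),(.63,.3,0),6,'side_l.png')
E
```

```text
t: 21.52
tcp_pos: [0.5418, -0.0302, 0.0828]
ee_rot: [0.0, 0.678, 0.735, 0.0]
force: [0.7, -0.0, -2.0]
gripper_width: 0.0138
t 21.52 dr mm [ 37.2 -44.2  82.8] F dr [0.1, 0.7] -2.0 w 13.8 j [-0.12  0.44  1.68  0.    1.03 -0.21]
delta cm [-0.08  0.01 -6.92] turn [0.0009 0.0002 0.0035]
side_l.png u0,v0 192 217 scale 2.6785714285714284
```

View pics/side_l.png

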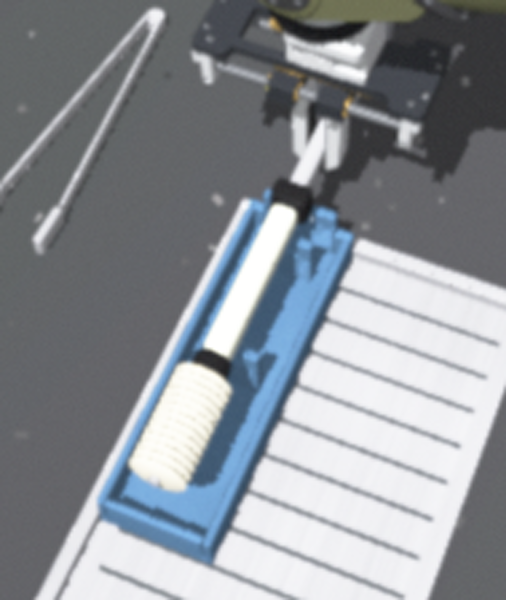

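The brush is coming out freely and looks level, and the rest has not moved. I'll lift the remaining 7 cm.

```bash
python3 -m crank '[{"delta_pos":[0,0,-0.5],"turn":[0,0,0]},{"delta_pos":[0,0,-1.3],"turn":[0,0,0]},{"delta_pos":[0,0,-2.3],"turn":[0,0,0]},{"delta_pos":[0,0,-3.3],"turn":[0,0,0]},{"delta_pos":[0,0,-4.3],"turn":[0,0,0]},{"delta_pos":[0,0,-5.3],"turn":[0,0,0]},{"delta_pos":[0,0,-6.2],"turn":[0,0,0]},{"delta_pos":[0,0,-6.7],"turn":[0,0,0]},{"delta_pos":[0,0,-7],"turn":[0,0,0]},{"delta_pos":[0,0,-7],"turn":[0,0,0]}]'; python3 go.py 38 -44.2 152 90
python3 fit.py m
python3 - <<'E'
from go import *
for n in('side','top'):
    f=grab(n);save(f,n+'_n.png');P,u,v=cloud(f);C=f['frame'][v,u].astype(int); d=todr(P)*1000
    g=(d[:,2]>110)&(d[:,2]<200)&(abs(d[:,1]+44)<40)&(d[:,0]>-300)&(d[:,0]<0)&(C.max(1)-C.min(1)<60)
    for x in range(-240,0,20):
        s=d[g&(abs(d[:,0]-x)<10)]
        if len(s): print(n,x,len(s),'z95',np.percentile(s[:,2],95).round(1))
    o=(C[:,0]-C[:,2]>80)&(C[:,0]>150)&(d[:,2]>120)&(d[:,2]<190)&(abs(d[:,0]-138)<60)&(abs(d[:,1]+30)<50); print('orange',d[o].round(0).tolist()[:4])
E
```

```text
t: 22.4
tcp_pos: [0.5417, -0.0302, 0.1525]
ee_rot: [0.0, 0.678, 0.735, 0.0]
force: [1.0, 0.5, -2.6]
gripper_width: 0.0136
t 22.40 dr mm [ 37.2 -44.3 152.5] F dr [-0.4, 1.0] -2.6 w 13.6 j [-0.12  0.35  1.62  0.    1.17 -0.21]
delta cm [-0.08  0.01  0.05] turn [0.0007 0.0001 0.0035]
top drainer rect mm ((455.32122802734375, 211.7291717529297), (246.54661560058594, 385.0650634765625), 4.534985065460205)
[[317.20001220703125, 393.8999938964844], [347.70001220703125, 10.100000381469727], [593.4000244140625, 29.5], [563.0, 413.3999938964844]]
rest rim ((526.435546875, 159.9517059326172), (86.9520263671875, 236.972412109375), 4.416220664978027)
[[474.0, 274.70001220703125], [492.20001220703125, 38.5], [578.9000244140625, 45.20000076293945], [560.7000122070312, 281.3999938964844]]
notch wall [[0.508, 0.1416, 0.0564], [0.546, 0.1453, 0.0615], [0.5509, 0.1502, 0.0628]]
edge z pts 424 [[0.5542, 0.11, 0.0147], [0.5689, 0.2642, 0.017], [0.5848, 0.4052, 0.0206]]
top_cropm.png u0,v0 90 223 scale 3.7914691943127963
side drainer rect mm ((460.3916931152344, 172.58355712890625), (273.7984619140625, 45
[... 584 characters left out ...]
0.5599, 0.2655, 0.0176], [0.5919, 0.4085, 0.0213]]
side_cropm.png u0,v0 155 255 scale 2.6666666666666665
side -240 270 z95 176.1
side -220 240 z95 176.2
side -200 269 z95 176.3
side -180 181 z95 176.4
side -160 127 z95 170.0
side -140 122 z95 168.3
side -120 121 z95 169.0
side -100 109 z95 168.6
side -80 107 z95 168.9
side -60 110 z95 169.0
side -40 144 z95 172.7
side -20 128 z95 173.8
orange []
top -240 170 z95 174.1
top -220 185 z95 175.3
top -200 168 z95 174.7
top -180 159 z95 174.5
top -160 101 z95 168.9
top -140 85 z95 167.3
top -120 85 z95 166.4
top -100 85 z95 167.0
top -80 61 z95 167.3
orange [[133.0, -26.0, 162.0], [135.0, -27.0, 164.0], [137.0, -27.0, 167.0], [140.0, -27.0, 163.0]]
```

View pics/side_n.png

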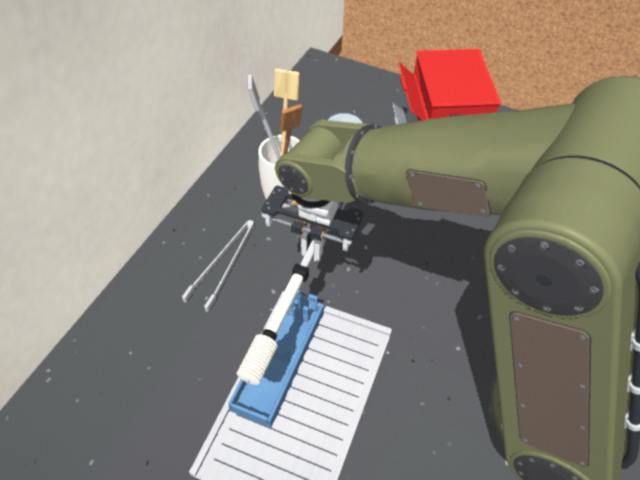

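View pics/top_n.png

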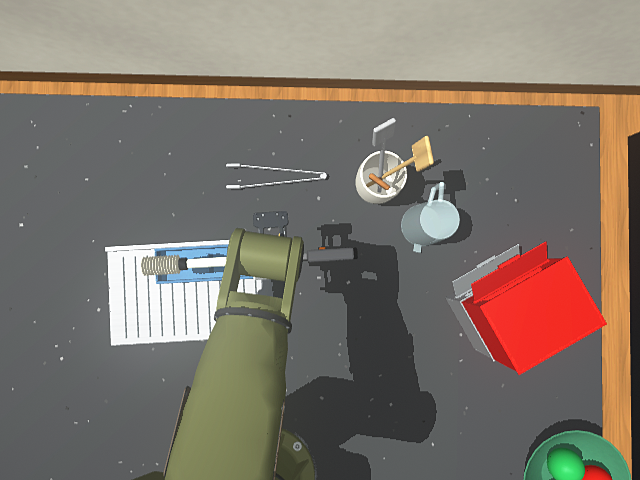

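```bash
python3 -c "
from station import job
print(job.close_job())"
```

```text
the job is handed in; nothing more can be done
None
```

I handed the job in at about 23 s. The brush was extended and held level in the air, and the rest was still in its corner.

- **Rest:** I pushed it against the back edge (about 15 N), then into the end edge (about 36 N, through the fingertips). At the end it was about 0.1° off the drainer's angle. Its measured position matched home to within about 3 mm, roughly the measuring error. It did not move during the pull or the lift.
- **Handle:** I pinched the button flush (opening 26 mm) and pulled the grip out past the first stop until it hit the hard end at about 19 N. The tool had moved about 103 mm, which includes the lengthwise play. After I let go, the button stood about 5 mm proud again in the side view. I did not push on the handle to test the lock, but the button was still out and in the same place after the lift.
- **Lift:** I held the steel tube at 50 N and raised the brush 10 cm. It was level to within about 1 mm along the outer tube.
- **Bystanders:** in the last pictures, the caddies, jug, pot and tongs were where they started.

No check failed. The two cameras differed by 1–3 mm on absolute positions. Some of the drainer outline fits were spoiled by shadow or by the arm blocking the view, so I did not use those.

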